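# Tamp the carbon lumps level in a filter cell

## Robot

A 6-joint arm with a two-finger parallel gripper is mounted at the origin on the work surface. World frame = base frame: x ahead of the robot, y to its left, z up, the work surface at z = 0. Lengths are in m, angles in degrees, forces in N, time in s.
With the tool pointing down it reaches from about 0.275 to 0.85 m from the base axis. Payload 5.2 kg.
Tool frame: the origin (TCP) lies on the centre line of the jaws, within the pads' length; the fingertips stand 19 mm ahead of it and the grasp point (between the pads) is the TCP (tcp_to_tips is the distance from the TCP to the fingertips, in m); z points along the fingers, x is the direction in which the jaws open and shut, and the axes are right-handed (so a half turn about z gives the same grasp; the last joint's range is limited). The gripper opens to 85 mm and grips with 20 to 120 N. Pads are 22 mm wide; open, the fingers measure 114 mm over their backs; the gripper's body (76 mm by 85 mm) begins 54 mm behind the grasp point. The pads swing forward as they close: fully open they stand 13 mm farther back than shut.
Start: joints at [-79.973, 14.817, 87.949, -0, 77.235, -11.62], TCP at [0.203, -0.511, 0.25] pointing down, gripper open.
Joint ranges: [-179.93, 179.93], [-52.35, 119.4], [10.71, 147.94], [-69.91, 249.91], [12.55, 155.21], [-178.61, 178.61]. Speed limits (degrees/s): [147.25, 147.25, 180, 180, 180, 180].

## Interface

Orientations are given as a 3x3 rotation matrix whose columns are the frame's x, y, z axes.
In Python, from cell import * gives the robot as it stands.
- The arm moves only by the shell command python3 -m pendant 'ROWS' [FORCE]. ROWS is a JSON object of lists of equal length, an entry for each row: "claw": the closure, from 0 (fully open) to 1 (shut); "dp": the shift along the tool's x, y, z in mm, a list of three; "turn": the turn, a rotation vector about the tool's x, y, z in degrees, a list of three. A call has 1 to 8 rows; each row shifts and turns the commanded pose from where the row before left it, along the tool's axes as they then stand; what a row does not reach is not made up. A row lasts 1/12 s, in which the tool goes at most 41.7 mm and 7.16 degrees, less where a joint would pass 70% of its speed; a pose out of reach is approached as far as the arm can. A call with a gripper value outside its range is refused whole. The fingers move at their own pace and stop on an object; FORCE is the grip in N (left out, the last holds). Time passes only in rows, so rows that do not move let the fingers close. It gives the time, the measured TCP pose, the force and the opening at its end, in the units of the state.
- observe(): the state, without advancing time (a new reading comes with each control period).
- capture(name): name is "side" or "top"; returns a dict with "img" (384x512x3 uint8, red, green, blue), "fovy" (degrees; the focal length in pixels is half the picture's height over the tangent of half this angle, whatever the lens; pixels are square), "cx", "cy" (the principal point, pixels), "R" (3x3) and "t" (3): a world point X has camera coordinates R X + t. Camera axes: x right, y down, z forward; pixel columns grow to the right and rows downward; lengths in m; the calibration is good to about 2 mm. A picture is of the moment at which its call begins. There is no depth.
- close_job(): hands the job in, once; it reports no verdict.
Trained networks look in a picture, given as the dict that the camera call returned (one of the last four; its "shot" number tells which), for a name from the list of things; names that differ only in an ending like _2 or _b are one class to them, and where a whole thing is asked for, a point or a joint stands for the part that bears it (a point fixed in the world has none). Each returns a list of dicts, best first, with "p" (0 to 1); they miss things now and then, are a little off and sometimes report something else, mostly with a low value. They report only what shows in the picture. A call takes as long as a camera call. They do not tell look-alikes from the thing itself.
- recognise(picture, target): "bbox" ([left, top, right, bottom] in pixels, round what is visible of it).
- tip_of(picture, target): "xy" ([column, row] in pixels: a listed point, or the origin of a listed thing).
The state is a dict: "time": time; "joints": joint angles; "joint_velocities": joint speeds; "tau": joint torques, N m; "tool_pos": TCP position; "tcp_rot": TCP orientation; "ft_force": force on the tool from outside, world axes, zero at the start; "ft_torque": the same for the moment, N m; "grip_width": opening from 0.0 (shut) to 1.0 (fully open).
Only numpy, scipy, OpenCV 4.12 (cv2) and the standard library are available. Lean on these libraries where they do the work, as an engineer would, in place of code of your own. Each camera call takes 0.05 s, during which the arm holds its last target. There are 200 camera calls.

## Task

Take the tamper from its rest pad and use its flat sole to press all six carbon lumps in the filter cell down, one after another, until each beds firmly on the grille and they all lie level, pressing gently enough not to crush any and touching them with nothing but the tamper. Then stand the tamper upright on its rest pad again and let go; do not shift the jar, the screwdriver or the carton.

Things in the scene. Friction and masses are not known exactly. Their poses are not given: they have to be found in the camera images.
- cell: fixed open-topped aluminium bin, outside 106 (its x) x 152 (y) x 62 mm high (z), walls 4 mm, inside 98 x 144 mm, black strip on its -x side. Origin: centre of the underside, on the bench. The inner floor is a flat grille on a firm gasket (gives and returns 1 mm per 12 N), 14 to 30 mm above the underside; depth differs every time, not reported.
- tamper: loose hand tamper, 0.3 kg, standing upright on its rest pad: flat round steel sole 40 mm across and 10 mm thick, stem 16 mm thick up to 62 mm, then a wooden handle of square section 26 x 26 mm (sides along its x and y) from 60 to 110 mm above the sole's underside. Origin: centre of the sole's underside, z up the handle.
- rest: fixed round black rubber pad 90 mm across and 6 mm thick, on the bench to one side of the cell: the tamper's place. Origin: centre of the underside.
- jar: bystander: loose clear plastic jar with black cap, 60 mm across, 85 mm high, on the bench on the other side of the cell. Origin: centre of the underside.
- driver: bystander: loose screwdriver lying across the bench beyond the cell, handle 25 mm thick, about 215 mm long. Origin near the middle of its underside.
- carton: bystander: loose small cardboard carton 70 x 50 x 35 mm. Origin: centre of the underside.
- lump0: loose black carbon lump, the near right one (near x -23, y -46 mm in the cell's frame): chunky six- to eight-sided briquette 38 mm across, 30 mm tall, bevelled edges, flat top and bottom about 31 mm across. Origin: centre of the underside, z up. All lumps: crumble under more than 30 N; may tip if pressed far off the middle.
- lump1: loose black carbon lump, the near middle one (near x -23, y 0 mm in the cell's frame): chunky six- to eight-sided briquette 38 mm across, 30 mm tall, bevelled edges, flat top and bottom about 31 mm across. Origin: centre of the underside, z up. All lumps perch at different heights, 8 to 30 mm above the grille, each on a pad like lump2's.
- lump2: loose black carbon lump, the near left one (near x -23, y 46 mm in the cell's frame): chunky six- to eight-sided briquette 38 mm across, 30 mm tall, bevelled edges, flat top and bottom about 31 mm across. Origin: centre of the underside, z up. Bedding under each lump: a black 26 mm pad that bears its weight, sinks steadily under about 5 N and never springs back, till the lump stands on the grille.
- lump3: loose black carbon lump, the far right one (near x 23, y -46 mm in the cell's frame): chunky six- to eight-sided briquette 38 mm across, 30 mm tall, bevelled edges, flat top and bottom about 31 mm across. Origin: centre of the underside, z up.
- lump4: loose black carbon lump, the far middle one (near x 23, y 0 mm in the cell's frame): chunky six- to eight-sided briquette 38 mm across, 30 mm tall, bevelled edges, flat top and bottom about 31 mm across. Origin: centre of the underside, z up.
- lump5: loose black carbon lump, the far left one (near x 23, y 46 mm in the cell's frame): chunky six- to eight-sided briquette 38 mm across, 30 mm tall, bevelled edges, flat top and bottom about 31 mm across. Origin: centre of the underside, z up.
There are look-alikes about, which are no part of the job. What is shaped like the lump3 but orange is not meant. What is shaped like the lump2 but red is not meant.

How it is judged:
By the outcome, as a careful person would: the job done as asked, in the order asked, and still so for the second after the job is handed in, with the robot touching nothing.
It also fails if it takes over 70 s, if anything falls off the work surface, if the arm or the gripper's body presses on something with over 40 N, if the wrist force passes 120 N, or if a joint passes its speed limit or range.

## Working session

There is one attempt and no reset: what is moved stays moved. The work goes in short steps, Python scripts to look and compute and a shell command to move; the robot and the scene stay as the last step left them, time stands still between calls to the robot, and variables do not carry over. Pictures are saved under pics/ and viewed, about 8 in all and at most 12, crops included, and the job is handed in when it is done.

```bash
ls; mkdir -p pics; cat > h.py <<'E'
from cell import *
import numpy as np, cv2
def save(p,n): cv2.imwrite('pics/'+n,p['img'][:,:,::-1])
def ray(p,uv):
    R=np.array(p['R']);t=np.array(p['t']);f=p['img'].shape[0]/2/np.tan(np.radians(p['fovy']/2))
    d=R.T@np.array([(uv[0]-p['cx'])/f,(uv[1]-p['cy'])/f,1]);return -R.T@t,d
def atz(p,uv,z):
    c,d=ray(p,uv);return c+d*(z-c[2])/d[2]
def proj(p,X):
    R=np.array(p['R']);t=np.array(p['t']);f=p['img'].shape[0]/2/np.tan(np.radians(p['fovy']/2))
    q=R@np.array(X)+t;return np.array([f*q[0]/q[2]+p['cx'],f*q[1]/q[2]+p['cy']])
def tri(p1,u1,p2,u2):
    a,d=ray(p1,u1);b,e=ray(p2,u2);d/=np.linalg.norm(d);e/=np.linalg.norm(e)
    s=np.linalg.lstsq(np.array([d,-e]).T,b-a,rcond=None)[0]
    P=a+d*s[0];Q=b+e*s[1];return (P+Q)/2,np.linalg.norm(P-Q)
E
python3 - <<'E'
from h import *
s=observe();print(s)
A=capture('top');B=capture('side')
save(A,'top0.png');save(B,'side0.png')
for n in ['cell','tamper','rest','jar','driver','carton']+['lump%d'%i for i in range(6)]:
  for k,p in (('T',A),('S',B)):
    try:print(n,k,[(np.round(r['xy']).tolist(),round(r['p'],2)) for r in tip_of(p,n)[:3]],[(np.round(r['bbox']).tolist(),round(r['p'],2)) for r in recognise(p,n)[:3]])
    except Exception as e:print(n,k,e)
for p in(A,B):print(p['fovy'],p['cx'],p['cy'],np.round(ray(p,(0,0))[0],3))
E
```

```text
pics
{'time': 0.0, 'joints': array([-7.99726393e+01,  1.48592996e+01,  8.80110297e+01,  2.28415176e-04,
        7.72352579e+01, -1.16198152e+01]), 'joint_velocities': array([-0.03023531,  0.0217593 ,  0.06627912,  0.06452168,  0.10360943,
       -0.05199425]), 'tau': array([-2.06935481e-03, -4.46038878e+01, -2.90574932e+01, -5.24294865e-04,
        1.19158690e-02,  3.08600356e-06]), 'tool_pos': array([ 0.20282244, -0.51070389,  0.24947463]), 'tcp_rot': array([[ 3.68888875e-01, -9.29473452e-01, -3.17044262e-04],
       [-9.29471754e-01, -3.68888821e-01,  1.81537002e-03],
       [-1.80429232e-03, -3.74986117e-04, -9.99998302e-01]]), 'ft_force': array([-0.30400778,  0.32318646,  0.32021298]), 'ft_torque': array([-0.02094906,  0.02105969, -0.01549466]), 'grip_width': 1.001279585778968}
cell T [([278.0, 220.0], 0.81), ([277.0, 231.0], 0.41)] [([236.0, 186.0, 318.0, 252.0], 0.86), ([107.0, 249.0, 138.0, 268.0], 0.72)]
cell S [([281.0, 214.0], 0.55)] [([244.0, 174.0, 320.0, 234.0], 0.73)]
tamper T [([130.0, 257.0], 0.88)] [([108.0, 250.0, 139.0, 265.0], 0.95)]
tamper S [([202.0, 295.0], 0.6
[... 2560 characters left out ...]
294.0, 200.0], 0.63), ([303.0, 191.0], 0.58)] [([256.0, 187.0, 272.0, 204.0], 0.74), ([288.0, 188.0, 302.0, 204.0], 0.73), ([295.0, 178.0, 316.0, 194.0], 0.68)]
lump5 T [([260.0, 235.0], 0.83), ([294.0, 206.0], 0.74), ([306.0, 166.0], 0.71)] [([253.0, 227.0, 269.0, 245.0], 0.79), ([294.0, 220.0, 309.0, 237.0], 0.69), ([268.0, 223.0, 287.0, 243.0], 0.63)]
lump5 S [([264.0, 202.0], 0.75), ([294.0, 200.0], 0.63), ([303.0, 191.0], 0.58)] [([256.0, 187.0, 272.0, 204.0], 0.74), ([288.0, 188.0, 302.0, 204.0], 0.73), ([295.0, 178.0, 316.0, 194.0], 0.68)]
46.08719904659917 248.3298014138416 190.01501611565686 [0.455 0.036 0.961]
47.7888614852736 258.974546930029 191.77473298878527 [0.047 0.639 0.574]
```

```bash
python3 -c "
import cv2,numpy as np
a=cv2.imread('pics/top0.png');b=cv2.imread('pics/side0.png');cv2.imwrite('pics/both.png',np.vstack([a,b])[:, :])"
```

```text
(no output)
```

View pics/top0.png

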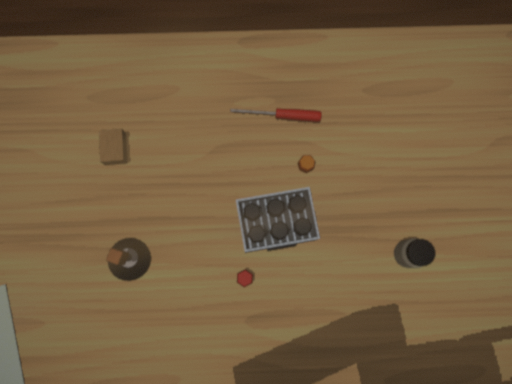

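View pics/side0.png

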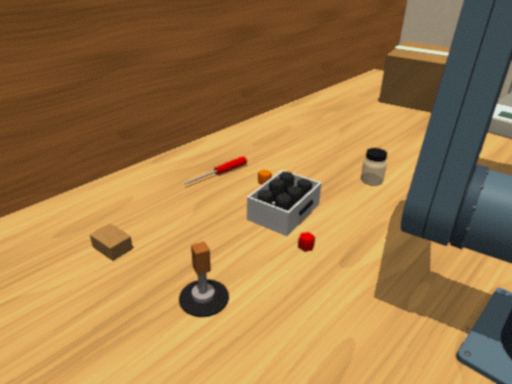

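Top view: the cell is at about (278,220) and slightly rotated, the tamper on its pad is at (130,258), the jar at (415,252), and the red and orange decoys at (245,278) and (307,163). I'll zoom in for accuracy.

```bash
python3 - <<'E'
from h import *
A=capture('top');B=capture('side')
import pickle;pickle.dump((A,B),open('ab.pkl','wb'))
def crop(p,x,y,w,h,k):return cv2.resize(p['img'][y:y+h,x:x+w,::-1],None,fx=k,fy=k,interpolation=cv2.INTER_CUBIC)
a=crop(A,228,180,100,75,4);b=crop(A,100,230,60,60,5);c=crop(B,240,165,90,75,4);d=crop(B,170,235,70,90,3)
im=np.zeros((600,800,3),np.uint8)
for q,x,y in((a,0,0),(b,420,0),(c,0,300),(d,420,310)):im[y:y+q.shape[0],x:x+q.shape[1]]=q
im=np.clip(im.astype(float)*1.6,0,255).astype(np.uint8)
cv2.imwrite('pics/crop1.png',im)
E
```

```text
(no output)
```

View pics/crop1.png

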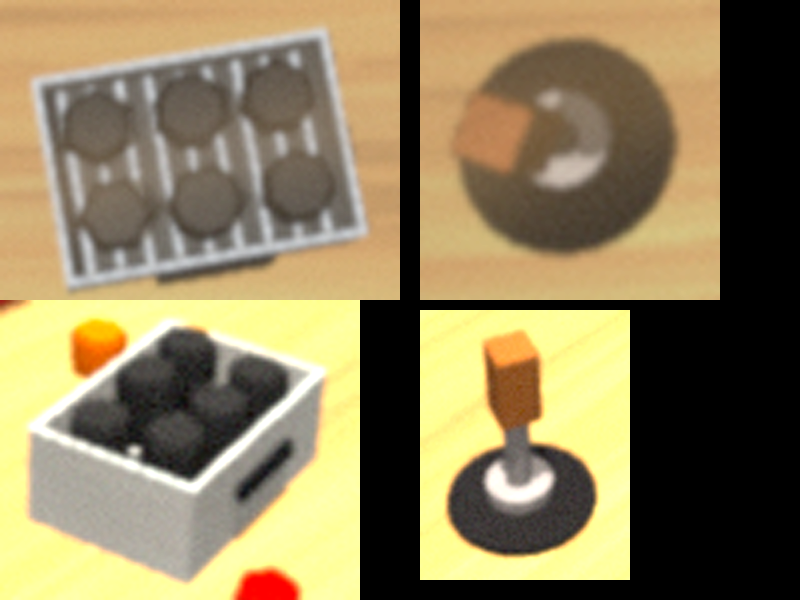

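The top crop shows the rim corners and six dark lumps inside the cell, with the strip on the lower (-x) side. It also shows the handle top at crop (493,132) and the sole at (572,140). The side crop shows the same lumps at different heights.

```bash
python3 - <<'E'
from h import *
import pickle;A,B=pickle.load(open('ab.pkl','rb'))
def u(U,V,x,y,k,ox=0,oy=0):return ((U-ox+.5)/k-.5+x,(V-oy+.5)/k-.5+y)
C=[atz(A,u(*q,228,180,4),.062)[:2] for q in((36,80),(326,30),(366,238),(70,288))]
C=np.array(C);print('corners',C.round(4),'sides',[round(np.linalg.norm(C[i]-C[(i+1)%4])*1e3,1) for i in range(4)])
c=C.mean(0);xa=(C[0]+C[1]-C[2]-C[3]);yaw=np.arctan2(xa[1],xa[0]);ya=C[0]+C[3]-C[1]-C[2];yaw2=np.arctan2(-ya[0],ya[1])
print('cell',c.round(4),np.degrees([yaw,yaw2]))
S=[u(*q,240,165,4,0,300) for q in((35,428),(172,322),(323,372),(193,488))]
print('side rim',[atz(B,q,.062)[:2].round(4) for q in S],np.mean([atz(B,q,.062)[:2] for q in S],0).round(4))
T=[(298,186),(205,203),(115,215),(278,93),(192,110),(97,127)];D=[(262,375),(220,405),(175,435),(188,345),(148,378),(103,420)]
cs,sn=np.cos(yaw2),np.sin(yaw2);R=np.array([[cs,-sn],[sn,cs]])
for i in range(6):
  P,e=tri(A,u(*T[i],228,180,4),B,u(*D[i],240,165,4,0,300));print(i,P.round(4),'err',round(e,4),'incell',((P[:2]-c)@R*1e3).round(1), 'nominal',(c+R@np.array([-.023 if i<3 else .023,[-.046,0,.046][i%3]])).round(4))
H=np.array([atz(A,u(*q,100,230,5,420,0),.116)[:2] for q in((475,93),(532,103),(512,173),(454,152))])
print('handle',H.round(4),H.mean(0).round(4),[round(np.linalg.norm(H[i]-H[(i+1)%4])*1e3,1) for i in range(4)])
for i in range(4):
  d=H[(i+1)%4]-H[i];print(np.degrees(np.arctan2(d[1],d[0])).round(1))
print('sole',atz(A,u(572,140,100,230,5,420,0),.016).round(4),'pad',atz(A,u(567,147,100,230,5,420,0),.006).round(4))
print('handle tri',tri(A,u(493,132,100,230,5,420,0),B,u(512,349,170,235,3,420,310)))
print('side sole/pad',atz(B,u(518,484,170,235,3,420,310),.016).round(4),atz(B,u(521,500,170,235,3,420,310),.006).round(4))
print('jar',atz(A,(420,252),.085).round(3),'driver',atz(A,(276,115),.01).round(3),'red',atz(A,(245,278),.03).round(3))
E
```

```text
corners [[ 0.5948  0.0549]
 [ 0.6163 -0.0926]
 [ 0.5109 -0.107 ]
 [ 0.4904  0.0406]] sides [np.float64(149.0), np.float64(106.4), np.float64(149.0), np.float64(105.4)]
cell [ 0.5531 -0.026 ] [7.80463959 8.09890594]
side rim [array([0.5903, 0.0522]), array([ 0.6123, -0.0931]), array([ 0.5113, -0.1083]), array([0.4914, 0.0373])] [ 0.5514 -0.028 ]
0 [ 0.535  -0.0758  0.0644] err 0.0058 incell [-24.9 -46.8] nominal [ 0.5368 -0.0748]
1 [ 0.5282 -0.0286  0.068 ] err 0.0044 incell [-25.   1.] nominal [ 0.5304 -0.0293]
2 [0.5236 0.0164 0.071 ] err 0.0037 incell [-23.3  46.1] nominal [0.5239 0.0163]
3 [ 0.5821 -0.0671  0.069 ] err 0.0042 incell [ 22.9 -44.8] nominal [ 0.5824 -0.0683]
4 [ 0.5754 -0.0236  0.0679] err 0.003 incell [22.4 -0.7] nominal [ 0.5759 -0.0228]
5 [0.5683 0.0238 0.0643] err 0.0038 incell [22.  47.2] nominal [0.5694 0.0228]
handle [[0.5016 0.2902]
 [0.4974 0.2689]
 [0.4719 0.2758]
 [0.4802 0.2974]] [0.4878 0.283 ] [np.float64(21.7), np.float64(26.4), np.float64(23.2), np.float64(22.7)]
-101.4
164.9
69.0
-18.6
sole [0.4867 0.2795 0.016 ] pad [0.4842 0.2841 0.006 ]
handle tri (array([0.48598298, 0.28248664, 0.11450785]), np.float64(0.0030904836044398252))
side sole/pad [0.4824 0.2852 0.016 ] [0.4792 0.2864 0.006 ]
jar [ 0.479 -0.296  0.085] driver [ 0.789 -0.035  0.01 ] red [0.439 0.042 0.03 ]
```

```bash

python3 -m pendant '{"claw":[0,0,0,0,0,0,0,0],"dp":[[0,0,0],[0,0,0],[0,0,0],[0,0,0],[0,0,0],[0,0,0],[0,0,0],[0,0,0]],"turn":[[0,0,-6.5],[0,0,-6.5],[0,0,-6.5],[0,0,-6.5],[0,0,-6.5],[0,0,-6.5],[0,0,-6.5],[0,0,-6.3]]}' 80
python3 -m pendant '{"claw":[0,0,0,0,0,0,0,0],"dp":[[2.25,-40,0],[2.25,-40,0],[2.25,-40,0],[2.25,-40,0],[2.25,-40,0],[2.25,-40,0],[2.25,-40,0],[2.25,-40,0]],"turn":[[0,0,0],[0,0,0],[0,0,0],[0,0,0],[0,0,0],[0,0,0],[0,0,0],[0,0,0]]}'
python3 -m pendant '{"claw":[0,0,0,0,0,0,0,0],"dp":[[2.25,-40,0],[2.25,-40,0],[2.25,-40,0],[2.25,-40,0],[2.25,-40,0],[2.25,-40,0],[2.25,-40,0],[2.25,-40,0]],"turn":[[0,0,0],[0,0,0],[0,0,0],[0,0,0],[0,0,0],[0,0,0],[0,0,0],[0,0,0]]}'
python3 -m pendant '{"claw":[0,0,0,0,0,0,0],"dp":[[2.25,-40,0],[2.25,-40,0],[2.25,-40,0],[2.25,-40,0],[2.2,-40,0],[0,-1.4,0],[0,0,0]],"turn":[[0,0,0],[0,0,0],[0,0,0],[0,0,0],[0,0,0],[0,0,0],[0,0,0]]}'
cat > st.py <<'E'
from h import *
s=observe();R=s['tcp_rot'];print('t',round(s['time'],2),'pos',s['tool_pos'].round(4),'yaw',np.degrees(np.arctan2(R[1,0],R[0,0])).round(2),'z',R[:,2].round(4),'F',s['ft_force'].round(1),'M',s['ft_torque'].round(2),'w',round(s['grip_width'],3))
E
python3 st.py
```

```text
time: 3.27
tool_pos: [0.2029, -0.5112, 0.2503]
tcp_rot: [[0.96, -0.28, 0.0], [-0.28, -0.96, 0.0], [0.0, -0.0, -1.0]]
ft_force: [-0.1, -0.1, 0.9]
grip_width: 1.001
time: 3.93
tool_pos: [0.3115, -0.2078, 0.2505]
tcp_rot: [[0.958, -0.286, 0.001], [-0.286, -0.958, -0.001], [0.001, 0.0, -1.0]]
ft_force: [1.0, 0.3, -0.0]
grip_width: 0.999
time: 4.6
tool_pos: [0.42, 0.0942, 0.2507]
tcp_rot: [[0.959, -0.285, 0.001], [-0.285, -0.959, -0.0], [0.001, -0.0, -1.0]]
ft_force: [1.7, -0.7, 0.9]
grip_width: 1.001
time: 5.18
tool_pos: [0.4878, 0.2837, 0.2495]
tcp_rot: [[0.96, -0.282, -0.001], [-0.282, -0.96, -0.0], [-0.001, 0.001, -1.0]]
ft_force: [-0.6, -0.4, -0.1]
grip_width: 1.001
t 5.18 pos [0.4878 0.2837 0.2495] yaw -16.35 z [-1.e-03 -3.e-04 -1.e+00] F [-0.6 -0.4 -0.1] M [-0.02  0.01  0.01] w 1.001
```

```bash

python3 -m pendant '{"claw":[0,0,0,0,0,0,0,0],"dp":[[0,0,35],[0,0,35],[0,0,20],[0,0,15],[0,0,15],[0,0,15],[0,0,16.5],[0,0,0]],"turn":[[0,0,0],[0,0,0],[0,0,0],[0,0,0],[0,0,0],[0,0,0],[0,0,0],[0,0,0]]}'
python3 st.py
python3 - <<'E'
from h import *
A=capture('top');B=capture('side')
a=cv2.resize(A['img'][220:300,80:180,::-1],None,fx=4,fy=4,interpolation=cv2.INTER_CUBIC);b=cv2.resize(B['img'][200:320,150:250,::-1],None,fx=4,fy=4,interpolation=cv2.INTER_CUBIC)
im=np.zeros((480,800,3),np.uint8);im[:320,:400]=a;im[:,400:]=b;cv2.imwrite('pics/grasp.png',im)
E
```

```text
time: 5.85
tool_pos: [0.4856, 0.2795, 0.0962]
tcp_rot: [[0.958, -0.286, -0.006], [-0.286, -0.958, -0.002], [-0.005, 0.004, -1.0]]
ft_force: [-1.0, -1.1, 0.1]
grip_width: 1.001
t 5.85 pos [0.4856 0.2795 0.0962] yaw -16.64 z [-0.0056 -0.0023 -1.    ] F [-1.  -1.1  0.1] M [-0.   -0.07  0.03] w 1.001
```

View pics/grasp.png

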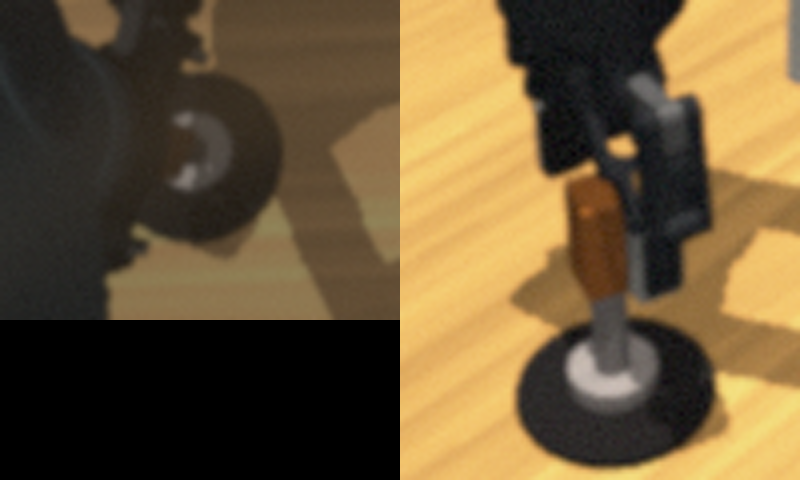

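The side crop shows the open fingers on either side of the handle, with nothing touching. I'll let it settle and then check the pose.

```bash

python3 -m pendant '{"claw":[0,0],"dp":[[0,0,0],[0,0,0]],"turn":[[0,0,0],[0,0,0]]}'; python3 st.py
```

```text
time: 6.12
tool_pos: [0.4887, 0.2817, 0.1003]
tcp_rot: [[0.958, -0.285, 0.002], [-0.285, -0.958, 0.001], [0.002, -0.001, -1.0]]
ft_force: [0.1, 0.9, 0.6]
grip_width: 1.0
t 6.12 pos [0.4887 0.2817 0.1003] yaw -16.58 z [ 2.3e-03  7.0e-04 -1.0e+00] F [0.1 0.9 0.6] M [ 0.01  0.   -0.02] w 1.0
```

```bash

python3 -m pendant '{"claw":[0.3,0.5,0.7,0.9,1,1,1,1],"dp":[[0,0,0],[0,0,0],[0,0,0],[0,0,0],[0,0,0],[0,0,0],[0,0,0],[0,0,0]],"turn":[[0,0,0],[0,0,0],[0,0,0],[0,0,0],[0,0,0],[0,0,0],[0,0,0],[0,0,0]]}' 80; python3 st.py
python3 -m pendant '{"claw":[1,1,1,1],"dp":[[0,0,0],[0,0,0],[0,0,0],[0,0,0]],"turn":[[0,0,0],[0,0,0],[0,0,0],[0,0,0]]}' 80; python3 st.py
```

```text
time: 6.78
tool_pos: [0.4879, 0.2819, 0.099]
tcp_rot: [[0.959, -0.285, 0.0], [-0.285, -0.959, -0.0], [0.0, -0.0, -1.0]]
ft_force: [-0.6, -0.9, 2.8]
grip_width: 0.292
t 6.78 pos [0.4879 0.2819 0.099 ] yaw -16.55 z [ 1.e-04 -0.e+00 -1.e+00] F [-0.6 -0.9  2.8] M [-0.07  0.07  0.01] w 0.292
time: 7.12
tool_pos: [0.4879, 0.2819, 0.099]
tcp_rot: [[0.959, -0.285, 0.0], [-0.285, -0.959, 0.0], [0.0, -0.0, -1.0]]
ft_force: [-0.2, -1.0, 3.4]
grip_width: 0.292
t 7.12 pos [0.4879 0.2819 0.099 ] yaw -16.55 z [ 1.e-04  1.e-04 -1.e+00] F [-0.2 -1.   3.4] M [-0.08  0.16 -0.03] w 0.292
```

```bash

python3 -m pendant '{"claw":[1,1,1,1,1,1,1,1],"dp":[[0,0,-4],[0,0,-12],[0,0,-18],[0,0,-20],[0,0,-20],[0,0,-18],[0,0,-12],[0,0,-4]],"turn":[[0,0,0],[0,0,0],[0,0,0],[0,0,0],[0,0,0],[0,0,0],[0,0,0],[0,0,0]]}' 80
python3 -m pendant '{"claw":[1,1],"dp":[[0,0,0],[0,0,0]],"turn":[[0,0,0],[0,0,0]]}'; python3 st.py
python3 - <<'E'
from h import *
s=observe();t=s['tool_pos']
out=[]
for n,p in(('T',capture('top')),('S',capture('side'))):
  d=t+np.array([0,0,-.093]);print(n,'expected sole underside px',proj(p,d).round(1),[(np.round(r['xy'],1).tolist(),round(r['p'],2)) for r in tip_of(p,'tamper')])
  u,v=proj(p,d).astype(int);x0=max(u-50,0);y0=max(v-60,0)
  im=cv2.resize(np.ascontiguousarray(p['img'][y0:y0+120,x0:x0+100,::-1]),None,fx=4,fy=4,interpolation=cv2.INTER_CUBIC)
  for z,c in((-.093,(0,0,255)),(-.083,(0,255,0))):
    pts=[(proj(p,t+[.02*np.cos(a),.02*np.sin(a),z])-[x0,y0]+.5)*4-.5 for a in np.linspace(0,6.28,40)]
    cv2.polylines(im,[np.int32(np.round(pts))],True,c,1)
  out.append(im[:480,:400])
h=max(o.shape[0] for o in out);cv2.imwrite('pics/lift.png',np.hstack([cv2.copyMakeBorder(o,0,h-o.shape[0],0,400-o.shape[1],0) for o in out]))
E
```

```text
time: 7.78
tool_pos: [0.4886, 0.2822, 0.2087]
tcp_rot: [[0.959, -0.285, 0.003], [-0.285, -0.959, 0.001], [0.002, -0.002, -1.0]]
ft_force: [0.4, -0.5, -2.3]
grip_width: 0.295
time: 7.95
tool_pos: [0.4874, 0.2817, 0.2059]
tcp_rot: [[0.959, -0.285, -0.001], [-0.285, -0.959, -0.0], [-0.001, 0.001, -1.0]]
ft_force: [-0.5, 0.2, -3.7]
grip_width: 0.294
t 7.95 pos [0.4874 0.2817 0.2059] yaw -16.55 z [-1.3e-03 -5.0e-04 -1.0e+00] F [-0.5  0.2 -3.7] M [0.02 0.01 0.01] w 0.294
T expected sole underside px [115.5 255.9] [([258.5, 235.5], 0.7), ([114.2, 253.4], 0.65), ([280.2, 229.3], 0.6)]
S expected sole underside px [199.3 247.6] []
```

View pics/lift.png

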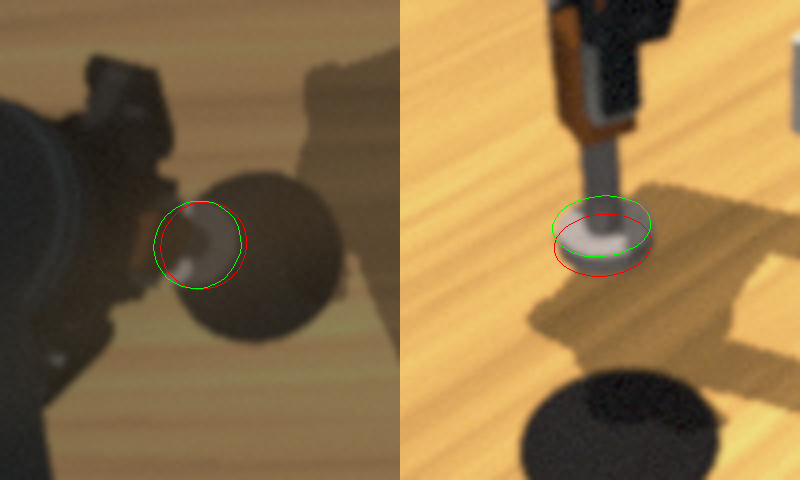

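The lift crop shows the sole on the projected outlines in both views, to within about 2 mm, and the tamper hangs upright. Next is lump5.

```bash

python3 -m pendant '{"claw":[1,1,1,1,1,1,1,1],"dp":[[10,15,0],[20,30,0],[20,30,0],[20,30,0],[20,30,0],[20,30,0],[20,30,0],[14,20,0]],"turn":[[0,0,0],[0,0,0],[0,0,0],[0,0,0],[0,0,0],[0,0,0],[0,0,0],[0,0,0]]}'
python3 -m pendant '{"claw":[1,1,1,1,1],"dp":[[7.6,11,5],[0,0,10],[0,0,8],[0,0,0],[0,0,0]],"turn":[[0,0,0],[0,0,0],[0,0,0],[0,0,0],[0,0,0]]}'
cat > lt.py <<'E'
from h import *
L=np.array([[.5356,-.0758],[.5292,-.0302],[.5228,.0154],[.5812,-.0694],[.5748,-.0238],[.5684,.0218]])
s=observe();R=s['tcp_rot'];p=s['tool_pos']
print('t',round(s['time'],2),'pos',p.round(4),'tool z',R[:,2].round(4),'F',s['ft_force'].round(1))
for i in range(6):print(i,(R.T@np.r_[L[i]-p[:2],0]*1e3).round(1))
E
python3 lt.py
python3 - <<'E'
from h import *
s=observe();t=s['tool_pos'];out=[]
for p in(capture('top'),capture('side')):
  u,v=proj(p,t+[0,0,-.1]).astype(int);x0=u-50;y0=v-55
  im=cv2.resize(np.ascontiguousarray(p['img'][y0:y0+110,x0:x0+100,::-1]),None,fx=4,fy=4,interpolation=cv2.INTER_CUBIC);out.append(im)
cv2.imwrite('pics/over5.png',np.clip(np.hstack(out)*1.4,0,255))
E
```

```text
time: 8.82
tool_pos: [0.5651, 0.0315, 0.2062]
tcp_rot: [[0.958, -0.286, -0.001], [-0.286, -0.958, -0.001], [-0.0, 0.001, -1.0]]
ft_force: [-0.4, 0.4, -3.0]
grip_width: 0.293
time: 9.23
tool_pos: [0.5675, 0.0237, 0.1825]
tcp_rot: [[0.959, -0.283, -0.003], [-0.283, -0.959, 0.001], [-0.003, -0.0, -1.0]]
ft_force: [0.2, 0.0, -3.2]
grip_width: 0.296
t 9.23 pos [0.5675 0.0237 0.1825] tool z [-0.0032  0.001  -1.    ] F [ 0.2  0.  -3.2]
0 [ -2.4 104.4  -0. ]
1 [-21.5  62.5   0.1]
2 [-40.5  20.6   0.1]
3 [39.5 85.4 -0.1]
4 [20.4 43.5 -0.1]
5 [ 1.4  1.6 -0. ][ WARN:0@1.132] global loadsave.cpp:1063 imwrite_ Unsupported depth image for selected encoder is fallbacked to CV_8U.
```

View pics/over5.png

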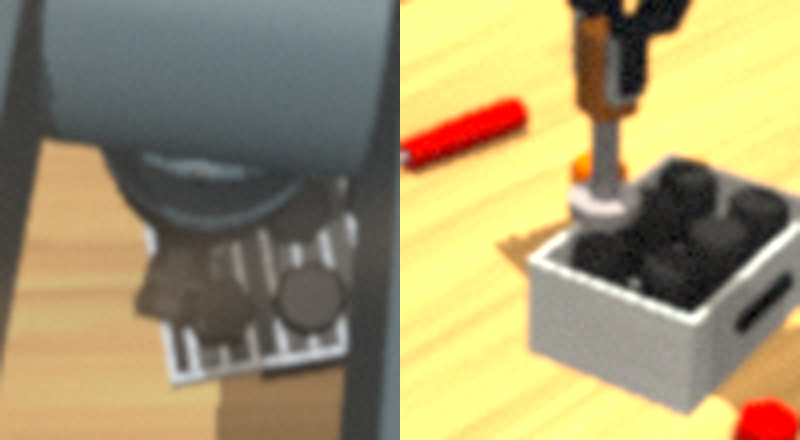

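Side crop: the sole hovers squarely over lump5, clear of the walls. I'll centre it and come down to just above the lump, then press in small steps with a force check between them.

```bash
cat > g.py <<'E'
import sys
from cell import observe
s=observe();f=s['ft_force'][2];print(round(s['time'],2),s['tool_pos'][2].round(4),s['ft_force'].round(1));sys.exit(f>float(sys.argv[1]))
E
python3 -m pendant '{"claw":[1,1,1,1,1,1],"dp":[[1.4,1.6,0],[0,0,4],[0,0,5],[0,0,4],[0,0,2],[0,0,0]],"turn":[[0,0,0],[0,0,0],[0,0,0],[0,0,0],[0,0,0],[0,0,0]]}' >/dev/null; python3 lt.py | sed -n '1p;7p'; python3 g.py 1 &&
python3 -m pendant '{"claw":[1,1,1],"dp":[[0,0,0.8],[0,0,0.8],[0,0,0]],"turn":[[0,0,0],[0,0,0],[0,0,0]]}' >/dev/null && python3 g.py 3 &&
python3 -m pendant '{"claw":[1,1,1],"dp":[[0,0,0.8],[0,0,0.8],[0,0,0]],"turn":[[0,0,0],[0,0,0],[0,0,0]]}' >/dev/null && python3 g.py 3 &&
python3 -m pendant '{"claw":[1,1,1],"dp":[[0,0,0.8],[0,0,0.8],[0,0,0]],"turn":[[0,0,0],[0,0,0],[0,0,0]]}' >/dev/null && python3 g.py 3 &&
python3 -m pendant '{"claw":[1,1,1],"dp":[[0,0,0.8],[0,0,0.8],[0,0,0]],"turn":[[0,0,0],[0,0,0],[0,0,0]]}' >/dev/null && python3 g.py 3 &&
python3 -m pendant '{"claw":[1,1,1],"dp":[[0,0,0.8],[0,0,0.8],[0,0,0]],"turn":[[0,0,0],[0,0,0],[0,0,0]]}' >/dev/null && python3 g.py 3 &&
python3 -m pendant '{"claw":[1,1,1],"dp":[[0,0,0.8],[0,0,0.8],[0,0,0]],"turn":[[0,0,0],[0,0,0],[0,0,0]]}' >/dev/null && python3 g.py 3 &&
python3 -m pendant '{"claw":[1,1,1],"dp":[[0,0,0.8],[0,0,0.8],[0,0,0]],"turn":[[0,0,0],[0,0,0],[0,0,0]]}' >/dev/null && python3 g.py 3 &&
python3 -m pendant '{"claw":[1,1,1],"dp":[[0,0,0.8],[0,0,0.8],[0,0,0]],"turn":[[0,0,0],[0,0,0],[0,0,0]]}' >/dev/null && python3 g.py 3
```

```text
t 9.83 pos [0.5692 0.0202 0.1679] tool z [-1.6e-03  3.0e-04 -1.0e+00] F [-0.2  0.2 -2.4]
5 [-1.2 -1.3  0. ]
9.83 0.1679 [-0.2  0.2 -2.4]False
```

```bash
sed -i 's/sys.exit(f>float(sys.argv\[1\]))/sys.exit(int(f>float(sys.argv[1])))/' g.py
python3 -m pendant '{"claw":[1,1,1],"dp":[[-0.6,-0.6,0.8],[0,0,0.8],[0,0,0]],"turn":[[0,0,0],[0,0,0],[0,0,0]]}' >/dev/null && python3 g.py 3 &&
python3 -m pendant '{"claw":[1,1,1],"dp":[[0,0,0.8],[0,0,0.8],[0,0,0]],"turn":[[0,0,0],[0,0,0],[0,0,0]]}' >/dev/null && python3 g.py 3 &&
python3 -m pendant '{"claw":[1,1,1],"dp":[[0,0,0.8],[0,0,0.8],[0,0,0]],"turn":[[0,0,0],[0,0,0],[0,0,0]]}' >/dev/null && python3 g.py 3 &&
python3 -m pendant '{"claw":[1,1,1],"dp":[[0,0,0.8],[0,0,0.8],[0,0,0]],"turn":[[0,0,0],[0,0,0],[0,0,0]]}' >/dev/null && python3 g.py 3 &&
python3 -m pendant '{"claw":[1,1,1],"dp":[[0,0,0.8],[0,0,0.8],[0,0,0]],"turn":[[0,0,0],[0,0,0],[0,0,0]]}' >/dev/null && python3 g.py 3 &&
python3 -m pendant '{"claw":[1,1,1],"dp":[[0,0,0.8],[0,0,0.8],[0,0,0]],"turn":[[0,0,0],[0,0,0],[0,0,0]]}' >/dev/null && python3 g.py 3 &&
python3 -m pendant '{"claw":[1,1,1],"dp":[[0,0,0.8],[0,0,0.8],[0,0,0]],"turn":[[0,0,0],[0,0,0],[0,0,0]]}' >/dev/null && python3 g.py 3 &&
python3 -m pendant '{"claw":[1,1,1],"dp":[[0,0,0.8],[0,0,0.8],[0,0,0]],"turn":[[0,0,0],[0,0,0],[0,0,0]]}' >/dev/null && python3 g.py 3 &&
python3 -m pendant '{"claw":[1,1,1],"dp":[[0,0,0.8],[0,0,0.8],[0,0,0]],"turn":[[0,0,0],[0,0,0],[0,0,0]]}' >/dev/null && python3 g.py 3; python3 lt.py | sed -n '1p;7p'
```

```text
10.08 0.1672 [-0.  -0.1 -2.6]
10.33 0.1655 [-0.7  0.4 -2. ]
10.58 0.1638 [ 0.1  0.2 -2.7]
10.83 0.1622 [ 0.2 -0.3 -2.1]
11.08 0.161 [ 0.2 -0.1 -1.1]
11.33 0.1595 [-1.2  0.3  1. ]
11.58 0.1576 [-0.3 -0.2  0.6]
11.83 0.1559 [ 0.5  0.9 -0.3]
12.08 0.1543 [0.3 0.2 0.4]
t 12.08 pos [0.5694 0.0208 0.1543] tool z [ 2.e-04 -0.e+00 -1.e+00] F [0.3 0.2 0.4]
5 [-1.2 -0.7 -0. ]
```

Contact came at TCP z of about 0.161, and the lump is now sinking under 3 to 4 N. I'll keep going.

```bash

python3 -m pendant '{"claw":[1,1,1],"dp":[[0,0,0.8],[0,0,0.8],[0,0,0]],"turn":[[0,0,0],[0,0,0],[0,0,0]]}' >/dev/null && python3 g.py 4 &&
python3 -m pendant '{"claw":[1,1,1],"dp":[[0,0,0.8],[0,0,0.8],[0,0,0]],"turn":[[0,0,0],[0,0,0],[0,0,0]]}' >/dev/null && python3 g.py 4 &&
python3 -m pendant '{"claw":[1,1,1],"dp":[[0,0,0.8],[0,0,0.8],[0,0,0]],"turn":[[0,0,0],[0,0,0],[0,0,0]]}' >/dev/null && python3 g.py 4 &&
python3 -m pendant '{"claw":[1,1,1],"dp":[[0,0,0.8],[0,0,0.8],[0,0,0]],"turn":[[0,0,0],[0,0,0],[0,0,0]]}' >/dev/null && python3 g.py 4 &&
python3 -m pendant '{"claw":[1,1,1],"dp":[[0,0,0.8],[0,0,0.8],[0,0,0]],"turn":[[0,0,0],[0,0,0],[0,0,0]]}' >/dev/null && python3 g.py 4 &&
python3 -m pendant '{"claw":[1,1,1],"dp":[[0,0,0.8],[0,0,0.8],[0,0,0]],"turn":[[0,0,0],[0,0,0],[0,0,0]]}' >/dev/null && python3 g.py 4 &&
python3 -m pendant '{"claw":[1,1,1],"dp":[[0,0,0.8],[0,0,0.8],[0,0,0]],"turn":[[0,0,0],[0,0,0],[0,0,0]]}' >/dev/null && python3 g.py 4 &&
python3 -m pendant '{"claw":[1,1,1],"dp":[[0,0,0.8],[0,0,0.8],[0,0,0]],"turn":[[0,0,0],[0,0,0],[0,0,0]]}' >/dev/null && python3 g.py 4 &&
python3 -m pendant '{"claw":[1,1,1],"dp":[[0,0,0.8],[0,0,0.8],[0,0,0]],"turn":[[0,0,0],[0,0,0],[0,0,0]]}' >/dev/null && python3 g.py 4 &&
python3 -m pendant '{"claw":[1,1,1],"dp":[[0,0,0.8],[0,0,0.8],[0,0,0]],"turn":[[0,0,0],[0,0,0],[0,0,0]]}' >/dev/null && python3 g.py 4 &&
python3 -m pendant '{"claw":[1,1,1],"dp":[[0,0,0.8],[0,0,0.8],[0,0,0]],"turn":[[0,0,0],[0,0,0],[0,0,0]]}' >/dev/null && python3 g.py 4 ; python3 lt.py | sed -n '1p;7p'
```

```text
12.33 0.1527 [ 1.3 -0.7  0.4]
12.58 0.1511 [ 0.2 -0.1  1.7]
12.83 0.1495 [1.2 1.1 1.6]
13.08 0.1485 [-0.5  0.8  4.9]
t 13.08 pos [0.5694 0.0209 0.1485] tool z [ 6.e-04  0.e+00 -1.e+00] F [-0.5  0.8  4.9]
5 [-1.2 -0.5 -0. ]
```

```bash

python3 -m pendant '{"claw":[1,1],"dp":[[0,0,0.5],[0,0,0]],"turn":[[0,0,0],[0,0,0]]}' >/dev/null && python3 g.py 11 &&
python3 -m pendant '{"claw":[1,1],"dp":[[0,0,0.5],[0,0,0]],"turn":[[0,0,0],[0,0,0]]}' >/dev/null && python3 g.py 11 &&
python3 -m pendant '{"claw":[1,1],"dp":[[0,0,0.5],[0,0,0]],"turn":[[0,0,0],[0,0,0]]}' >/dev/null && python3 g.py 11 &&
python3 -m pendant '{"claw":[1,1],"dp":[[0,0,0.5],[0,0,0]],"turn":[[0,0,0],[0,0,0]]}' >/dev/null && python3 g.py 11
```

```text
13.25 0.1484 [-1.   0.9  7.5]
13.42 0.1481 [-0.7  0.3  9.3]
13.58 0.1479 [-1.8  0.2 11.2]
```

```bash

python3 -m pendant '{"claw":[1,1,1],"dp":[[0,0,0.8],[0,0,0],[0,0,0]],"turn":[[0,0,0],[0,0,0],[0,0,0]]}' >/dev/null && python3 g.py 11
python3 -m pendant '{"claw":[1,1,1,1,1,1,1],"dp":[[0,0,-3],[0,0,-6],[0,0,-10],[0,0,-10],[0,0,-6],[0,0,0],[0,0,0]],"turn":[[0,0,0],[0,0,0],[0,0,0],[0,0,0],[0,0,0],[0,0,0],[0,0,0]]}' >/dev/null; python3 lt.py
```

```text
13.83 0.1474 [-2.3  0.9 12.5]
t 14.42 pos [0.5695 0.0208 0.1812] tool z [ 9.e-04 -2.e-04 -1.e+00] F [ 0.5  0.4 -2.6]
0 [ -5.  102.3  -0. ]
1 [-24.1  60.4  -0. ]
2 [-43.2  18.5  -0. ]
3 [36.9 83.1  0. ]
4 [17.8 41.2  0. ]
5 [-1.4 -0.6 -0. ]
```

```bash

python3 -m pendant '{"claw":[1,1,1,1,1,1],"dp":[[7.8,16.2,0],[10,25,0],[0,0,0],[0,0,4],[0,0,4],[0,0,1]],"turn":[[0,0,0],[0,0,0],[0,0,0],[0,0,0],[0,0,0],[0,0,0]]}' >/dev/null && python3 lt.py | sed -n '1p;6p' && python3 g.py 2 &&
python3 -m pendant '{"claw":[1,1,1],"dp":[[0,0,1],[0,0,1],[0,0,1]],"turn":[[0,0,0],[0,0,0],[0,0,0]]}' >/dev/null && python3 g.py 4 &&
python3 -m pendant '{"claw":[1,1,1],"dp":[[0,0,1],[0,0,1],[0,0,1]],"turn":[[0,0,0],[0,0,0],[0,0,0]]}' >/dev/null && python3 g.py 4 &&
python3 -m pendant '{"claw":[1,1,1],"dp":[[0,0,1],[0,0,1],[0,0,1]],"turn":[[0,0,0],[0,0,0],[0,0,0]]}' >/dev/null && python3 g.py 4 &&
python3 -m pendant '{"claw":[1,1,1],"dp":[[0,0,1],[0,0,1],[0,0,1]],"turn":[[0,0,0],[0,0,0],[0,0,0]]}' >/dev/null && python3 g.py 4 &&
python3 -m pendant '{"claw":[1,1,1],"dp":[[0,0,1],[0,0,1],[0,0,1]],"turn":[[0,0,0],[0,0,0],[0,0,0]]}' >/dev/null && python3 g.py 4 &&
python3 -m pendant '{"claw":[1,1,1],"dp":[[0,0,1],[0,0,1],[0,0,1]],"turn":[[0,0,0],[0,0,0],[0,0,0]]}' >/dev/null && python3 g.py 4; python3 lt.py
```

```text
t 14.92 pos [ 0.5737 -0.0229  0.1703] tool z [-0.0025  0.001  -1.    ] F [-0.1  0.5 -3.2]
4 [ 1.3  0.5 -0. ]
14.92 0.1703 [-0.1  0.5 -3.2]
15.17 0.1686 [-0.2 -0.2 -3.1]
15.42 0.1662 [-1.6  0.3  1.8]
15.67 0.1631 [-0.9  0.4  2.3]
15.92 0.1598 [-0.2  1.8  1.2]
16.17 0.1567 [1.  1.1 1.2]
16.42 0.1536 [0.2 0.7 2. ]
t 16.42 pos [ 0.5747 -0.0237  0.1536] tool z [ 3.e-04  0.e+00 -1.e+00] F [0.2 0.7 2. ]
0 [-22.7  61.1  -0. ]
1 [-41.8  19.2  -0. ]
2 [-60.9 -22.7  -0. ]
3 [19.2 42.  -0. ]
4 [0.1 0.1 0. ]
5 [-19.  -41.8   0. ]
```

Sinking steadily and well centred. I'll take it down to the grille with 1 mm steps, stopping near F = 12.

```bash

python3 -m pendant '{"claw":[1,1,1],"dp":[[0,0,1],[0,0,1],[0,0,1]],"turn":[[0,0,0],[0,0,0],[0,0,0]]}' >/dev/null && python3 g.py 8 &&
python3 -m pendant '{"claw":[1,1],"dp":[[0,0,1],[0,0,0]],"turn":[[0,0,0],[0,0,0]]}' >/dev/null && python3 g.py 11 &&
python3 -m pendant '{"claw":[1,1],"dp":[[0,0,1],[0,0,0]],"turn":[[0,0,0],[0,0,0]]}' >/dev/null && python3 g.py 11 &&
python3 -m pendant '{"claw":[1,1],"dp":[[0,0,1],[0,0,0]],"turn":[[0,0,0],[0,0,0]]}' >/dev/null && python3 g.py 11 &&
python3 -m pendant '{"claw":[1,1],"dp":[[0,0,1],[0,0,0]],"turn":[[0,0,0],[0,0,0]]}' >/dev/null && python3 g.py 11 &&
python3 -m pendant '{"claw":[1,1],"dp":[[0,0,1],[0,0,0]],"turn":[[0,0,0],[0,0,0]]}' >/dev/null && python3 g.py 11
```

```text
16.67 0.1506 [-0.   1.   1.2]
16.83 0.1495 [ 1.   2.  -0.6]
17.0 0.149 [-0.   1.4  2.5]
17.17 0.1486 [-0.3  1.2  7.6]
17.33 0.1482 [-2.1  2.3 11. ]
```

```bash

python3 -m pendant '{"claw":[1,1,1],"dp":[[0,0,0.8],[0,0,0],[0,0,0]],"turn":[[0,0,0],[0,0,0],[0,0,0]]}' >/dev/null ; python3 g.py 11
python3 -m pendant '{"claw":[1,1,1,1,1,1,1],"dp":[[0,0,-3],[0,0,-8],[0,0,-10],[0,0,-10],[0,0,-5],[0,0,0],[0,0,0]],"turn":[[0,0,0],[0,0,0],[0,0,0],[0,0,0],[0,0,0],[0,0,0],[0,0,0]]}' >/dev/null; python3 g.py 20
python3 -m pendant '{"claw":[1,1,1,1,1,1],"dp":[[9.2,17,0],[10,25,0],[0,0,0],[0,0,4],[0,0,4],[0,0,1]],"turn":[[0,0,0],[0,0,0],[0,0,0],[0,0,0],[0,0,0],[0,0,0]]}' >/dev/null && python3 lt.py | sed -n '1p;5p' && python3 g.py 2 &&
python3 -m pendant '{"claw":[1,1,1],"dp":[[0,0,1],[0,0,1],[0,0,1]],"turn":[[0,0,0],[0,0,0],[0,0,0]]}' >/dev/null && python3 g.py 4 &&
python3 -m pendant '{"claw":[1,1,1],"dp":[[0,0,1],[0,0,1],[0,0,1]],"turn":[[0,0,0],[0,0,0],[0,0,0]]}' >/dev/null && python3 g.py 4 &&
python3 -m pendant '{"claw":[1,1,1],"dp":[[0,0,1],[0,0,1],[0,0,1]],"turn":[[0,0,0],[0,0,0],[0,0,0]]}' >/dev/null && python3 g.py 4 &&
python3 -m pendant '{"claw":[1,1,1],"dp":[[0,0,1],[0,0,1],[0,0,1]],"turn":[[0,0,0],[0,0,0],[0,0,0]]}' >/dev/null && python3 g.py 4 &&
python3 -m pendant '{"claw":[1,1,1],"dp":[[0,0,1],[0,0,1],[0,0,1]],"turn":[[0,0,0],[0,0,0],[0,0,0]]}' >/dev/null && python3 g.py 4 &&
python3 -m pendant '{"claw":[1,1,1],"dp":[[0,0,1],[0,0,1],[0,0,1]],"turn":[[0,0,0],[0,0,0],[0,0,0]]}' >/dev/null && python3 g.py 4; python3 lt.py
```

```text
17.58 0.148 [-2.8  2.8 14.2]
18.17 0.1823 [-0.   0.3 -2.7]
t 18.67 pos [ 0.5801 -0.0686  0.1714] tool z [-0.0025  0.0012 -1.    ] F [-0.6  0.4 -2.9]
3 [ 1.3  0.5 -0. ]
18.67 0.1714 [-0.6  0.4 -2.9]
18.92 0.1698 [ 0.3 -0.  -2.4]
19.17 0.1669 [-0.1  0.8 -3. ]
19.42 0.1645 [-1.1  1.4  2.3]
19.67 0.1611 [-0.3 -0.   1.9]
19.92 0.1579 [ 0.2 -0.   0.9]
20.17 0.1549 [0.5 0.5 2.3]
t 20.17 pos [ 0.5812 -0.0695  0.1549] tool z [ 3.e-04 -0.e+00 -1.e+00] F [0.5 0.5 2.3]
0 [-41.9  19.   -0. ]
1 [-61.  -22.8  -0. ]
2 [-80.1 -64.7  -0. ]
3 [-0.  -0.1  0. ]
4 [-19.1 -42.   -0. ]
5 [-38.3 -83.9  -0. ]
```

```bash

python3 -m pendant '{"claw":[1,1,1],"dp":[[0,0,1],[0,0,1],[0,0,1]],"turn":[[0,0,0],[0,0,0],[0,0,0]]}' >/dev/null && python3 g.py 6 &&
python3 -m pendant '{"claw":[1,1,1],"dp":[[0,0,1],[0,0,1],[0,0,0]],"turn":[[0,0,0],[0,0,0],[0,0,0]]}' >/dev/null && python3 g.py 8 &&
python3 -m pendant '{"claw":[1,1],"dp":[[0,0,1],[0,0,0]],"turn":[[0,0,0],[0,0,0]]}' >/dev/null && python3 g.py 11 &&
python3 -m pendant '{"claw":[1,1],"dp":[[0,0,1],[0,0,0]],"turn":[[0,0,0],[0,0,0]]}' >/dev/null && python3 g.py 11 &&
python3 -m pendant '{"claw":[1,1],"dp":[[0,0,1],[0,0,0]],"turn":[[0,0,0],[0,0,0]]}' >/dev/null && python3 g.py 11 &&
python3 -m pendant '{"claw":[1,1],"dp":[[0,0,1],[0,0,0]],"turn":[[0,0,0],[0,0,0]]}' >/dev/null && python3 g.py 11 &&
python3 -m pendant '{"claw":[1,1],"dp":[[0,0,1],[0,0,0]],"turn":[[0,0,0],[0,0,0]]}' >/dev/null && python3 g.py 11
```

```text
20.42 0.1519 [-0.3 -0.   1.5]
20.67 0.1497 [ 0.1 -0.3 -0.5]
20.83 0.1491 [-0.4  1.   2.2]
21.0 0.1485 [-0.1 -0.5  5.5]
21.17 0.1481 [-1.9  0.4  8.5]
21.33 0.1476 [-1.2 -1.  11.4]
```

Level with the others. Next is lump0.

```bash

python3 -m pendant '{"claw":[1,1,1],"dp":[[0,0,0.8],[0,0,0],[0,0,0]],"turn":[[0,0,0],[0,0,0],[0,0,0]]}' >/dev/null ; python3 g.py 11
python3 -m pendant '{"claw":[1,1,1,1,1,1,1],"dp":[[0,0,-3],[0,0,-8],[0,0,-10],[0,0,-10],[0,0,-5],[0,0,0],[0,0,0]],"turn":[[0,0,0],[0,0,0],[0,0,0],[0,0,0],[0,0,0],[0,0,0],[0,0,0]]}' >/dev/null; python3 g.py 20
python3 -m pendant '{"claw":[1,1,1,1,1,1],"dp":[[-21,10,0],[-21,9,0],[0,0,0],[0,0,4],[0,0,4],[0,0,1]],"turn":[[0,0,0],[0,0,0],[0,0,0],[0,0,0],[0,0,0],[0,0,0]]}' >/dev/null && python3 lt.py | sed -n '1p;2p' && python3 g.py 2 &&
python3 -m pendant '{"claw":[1,1,1],"dp":[[0,0,1],[0,0,1],[0,0,1]],"turn":[[0,0,0],[0,0,0],[0,0,0]]}' >/dev/null && python3 g.py 4 &&
python3 -m pendant '{"claw":[1,1,1],"dp":[[0,0,1],[0,0,1],[0,0,1]],"turn":[[0,0,0],[0,0,0],[0,0,0]]}' >/dev/null && python3 g.py 4 &&
python3 -m pendant '{"claw":[1,1,1],"dp":[[0,0,1],[0,0,1],[0,0,1]],"turn":[[0,0,0],[0,0,0],[0,0,0]]}' >/dev/null && python3 g.py 4 &&
python3 -m pendant '{"claw":[1,1,1],"dp":[[0,0,1],[0,0,1],[0,0,1]],"turn":[[0,0,0],[0,0,0],[0,0,0]]}' >/dev/null && python3 g.py 4 &&
python3 -m pendant '{"claw":[1,1,1],"dp":[[0,0,1],[0,0,1],[0,0,1]],"turn":[[0,0,0],[0,0,0],[0,0,0]]}' >/dev/null && python3 g.py 4 &&
python3 -m pendant '{"claw":[1,1,1],"dp":[[0,0,1],[0,0,1],[0,0,1]],"turn":[[0,0,0],[0,0,0],[0,0,0]]}' >/dev/null && python3 g.py 4; python3 lt.py
```

```text
21.58 0.1473 [-2.1  1.  14.4]
22.17 0.1814 [ 0.2 -0.3 -2.4]
t 22.67 pos [ 0.5357 -0.0756  0.1711] tool z [-6.e-04  4.e-04 -1.e+00] F [ 0.4 -0.1 -2.6]
0 [-0.   0.2 -0. ]
22.67 0.1711 [ 0.4 -0.1 -2.6]
22.92 0.1688 [ 0.3  0.3 -2.2]
23.17 0.1661 [ 0.8  1.2 -3.2]
23.42 0.1631 [-0.2 -0.  -1.6]
23.67 0.1605 [-1.3 -0.4  2.7]
23.92 0.1573 [-1.8  1.3  0.3]
24.17 0.1541 [-0.   0.9  1.3]
t 24.17 pos [ 0.5355 -0.0757  0.1541] tool z [ 3.e-04 -1.e-04 -1.e+00] F [-0.   0.9  1.3]
0 [0.1 0.  0. ]
1 [-19.  -41.8  -0. ]
2 [-38.1 -83.7  -0. ]
3 [ 42.  -19.1   0. ]
4 [ 22.9 -61.    0. ]
5 [   3.8 -102.9    0. ]
```

```bash

python3 -m pendant '{"claw":[1,1,1],"dp":[[0,0,1],[0,0,1],[0,0,1]],"turn":[[0,0,0],[0,0,0],[0,0,0]]}' >/dev/null && python3 g.py 6 &&
python3 -m pendant '{"claw":[1,1,1],"dp":[[0,0,1],[0,0,1],[0,0,0]],"turn":[[0,0,0],[0,0,0],[0,0,0]]}' >/dev/null && python3 g.py 8 &&
python3 -m pendant '{"claw":[1,1],"dp":[[0,0,1],[0,0,0]],"turn":[[0,0,0],[0,0,0]]}' >/dev/null && python3 g.py 11 &&
python3 -m pendant '{"claw":[1,1],"dp":[[0,0,1],[0,0,0]],"turn":[[0,0,0],[0,0,0]]}' >/dev/null && python3 g.py 11 &&
python3 -m pendant '{"claw":[1,1],"dp":[[0,0,1],[0,0,0]],"turn":[[0,0,0],[0,0,0]]}' >/dev/null && python3 g.py 11 &&
python3 -m pendant '{"claw":[1,1],"dp":[[0,0,1],[0,0,0]],"turn":[[0,0,0],[0,0,0]]}' >/dev/null && python3 g.py 11 &&
python3 -m pendant '{"claw":[1,1],"dp":[[0,0,1],[0,0,0]],"turn":[[0,0,0],[0,0,0]]}' >/dev/null && python3 g.py 11
```

```text
24.42 0.1511 [0.3 1.3 2.3]
24.67 0.1491 [-1.   0.1  1. ]
24.83 0.1485 [0.2 1.3 3.8]
25.0 0.148 [-1.1 -0.4  6.9]
25.17 0.1475 [-3.7 -0.2 10.7]
25.33 0.147 [-2.7  0.4 13. ]
```

Lump0 is bedded at the same level. Next is lump1.

```bash

python3 -m pendant '{"claw":[1,1,1],"dp":[[0,0,0.4],[0,0,0],[0,0,0]],"turn":[[0,0,0],[0,0,0],[0,0,0]]}' >/dev/null ; python3 g.py 11
python3 -m pendant '{"claw":[1,1,1,1,1,1,1],"dp":[[0,0,-3],[0,0,-8],[0,0,-10],[0,0,-10],[0,0,-5],[0,0,0],[0,0,0]],"turn":[[0,0,0],[0,0,0],[0,0,0],[0,0,0],[0,0,0],[0,0,0],[0,0,0]]}' >/dev/null; python3 g.py 20
python3 -m pendant '{"claw":[1,1,1,1,1,1],"dp":[[-9.5,-20,0],[-9.5,-22,0],[0,0,0],[0,0,4],[0,0,4],[0,0,1]],"turn":[[0,0,0],[0,0,0],[0,0,0],[0,0,0],[0,0,0],[0,0,0]]}' >/dev/null && python3 lt.py | sed -n '1p;3p' && python3 g.py 2 &&
python3 -m pendant '{"claw":[1,1,1],"dp":[[0,0,1],[0,0,1],[0,0,1]],"turn":[[0,0,0],[0,0,0],[0,0,0]]}' >/dev/null && python3 g.py 4 &&
python3 -m pendant '{"claw":[1,1,1],"dp":[[0,0,1],[0,0,1],[0,0,1]],"turn":[[0,0,0],[0,0,0],[0,0,0]]}' >/dev/null && python3 g.py 4 &&
python3 -m pendant '{"claw":[1,1,1],"dp":[[0,0,1],[0,0,1],[0,0,1]],"turn":[[0,0,0],[0,0,0],[0,0,0]]}' >/dev/null && python3 g.py 4 &&
python3 -m pendant '{"claw":[1,1,1],"dp":[[0,0,1],[0,0,1],[0,0,1]],"turn":[[0,0,0],[0,0,0],[0,0,0]]}' >/dev/null && python3 g.py 4 &&
python3 -m pendant '{"claw":[1,1,1],"dp":[[0,0,1],[0,0,1],[0,0,1]],"turn":[[0,0,0],[0,0,0],[0,0,0]]}' >/dev/null && python3 g.py 4 &&
python3 -m pendant '{"claw":[1,1,1],"dp":[[0,0,1],[0,0,1],[0,0,1]],"turn":[[0,0,0],[0,0,0],[0,0,0]]}' >/dev/null && python3 g.py 4; python3 lt.py
```

```text
25.58 0.1469 [-4.3  0.3 16.5]
26.17 0.181 [-0.2 -0.1 -2.7]
t 26.67 pos [ 0.5287 -0.0305  0.1705] tool z [-1.7e-03  1.0e-04 -1.0e+00] F [-1.  -0.2 -2.5]
1 [ 0.4 -0.4 -0. ]
26.67 0.1705 [-1.  -0.2 -2.5]
26.92 0.1685 [-0.8 -0.2 -2.3]
27.17 0.1657 [ 1.   0.1 -3.6]
27.42 0.1631 [-1.7 -0.2  1.6]
27.67 0.16 [-1.8  0.5  1.5]
27.92 0.1567 [-0.1  0.5  1.6]
28.17 0.1537 [-1.3 -0.2  1.3]
t 28.17 pos [ 0.5293 -0.03    0.1537] tool z [ 3.e-04 -0.e+00 -1.e+00] F [-1.3 -0.2  1.3]
0 [19.1 42.1  0. ]
1 [-0.   0.2 -0. ]
2 [-19.1 -41.7  -0. ]
3 [61.  22.9  0. ]
4 [ 41.9 -18.9   0. ]
5 [ 22.8 -60.8   0. ]
```

```bash

python3 -m pendant '{"claw":[1,1,1],"dp":[[0,0,1],[0,0,1],[0,0,1]],"turn":[[0,0,0],[0,0,0],[0,0,0]]}' >/dev/null && python3 g.py 6 &&
python3 -m pendant '{"claw":[1,1,1],"dp":[[0,0,1],[0,0,1],[0,0,0]],"turn":[[0,0,0],[0,0,0],[0,0,0]]}' >/dev/null && python3 g.py 8 &&
python3 -m pendant '{"claw":[1,1],"dp":[[0,0,1],[0,0,0]],"turn":[[0,0,0],[0,0,0]]}' >/dev/null && python3 g.py 11 &&
python3 -m pendant '{"claw":[1,1],"dp":[[0,0,1],[0,0,0]],"turn":[[0,0,0],[0,0,0]]}' >/dev/null && python3 g.py 11 &&
python3 -m pendant '{"claw":[1,1],"dp":[[0,0,1],[0,0,0]],"turn":[[0,0,0],[0,0,0]]}' >/dev/null && python3 g.py 11 &&
python3 -m pendant '{"claw":[1,1],"dp":[[0,0,1],[0,0,0]],"turn":[[0,0,0],[0,0,0]]}' >/dev/null && python3 g.py 11 &&
python3 -m pendant '{"claw":[1,1],"dp":[[0,0,1],[0,0,0]],"turn":[[0,0,0],[0,0,0]]}' >/dev/null && python3 g.py 11
```

```text
28.42 0.1507 [-0.7  0.3  1.8]
28.67 0.149 [-0.3  0.4  4. ]
28.83 0.1485 [-2.9  0.3  7.4]
29.0 0.1481 [-3.5  0.3 11.9]
```

Level again. Next is lump2.

```bash

python3 -m pendant '{"claw":[1,1,1],"dp":[[0,0,0.8],[0,0,0],[0,0,0]],"turn":[[0,0,0],[0,0,0],[0,0,0]]}' >/dev/null ; python3 g.py 11
python3 -m pendant '{"claw":[1,1,1,1,1,1,1],"dp":[[0,0,-3],[0,0,-8],[0,0,-10],[0,0,-10],[0,0,-5],[0,0,0],[0,0,0]],"turn":[[0,0,0],[0,0,0],[0,0,0],[0,0,0],[0,0,0],[0,0,0],[0,0,0]]}' >/dev/null; python3 g.py 20
python3 -m pendant '{"claw":[1,1,1,1,1,1],"dp":[[-9.5,-20,0],[-9.5,-21.7,0],[0,0,0],[0,0,3],[0,0,3],[0,0,1]],"turn":[[0,0,0],[0,0,0],[0,0,0],[0,0,0],[0,0,0],[0,0,0]]}' >/dev/null && python3 lt.py | sed -n '1p;4p' && python3 g.py 2 &&
python3 -m pendant '{"claw":[1,1,1],"dp":[[0,0,1],[0,0,1],[0,0,1]],"turn":[[0,0,0],[0,0,0],[0,0,0]]}' >/dev/null && python3 g.py 4 &&
python3 -m pendant '{"claw":[1,1,1],"dp":[[0,0,1],[0,0,1],[0,0,1]],"turn":[[0,0,0],[0,0,0],[0,0,0]]}' >/dev/null && python3 g.py 4 &&
python3 -m pendant '{"claw":[1,1,1],"dp":[[0,0,1],[0,0,1],[0,0,1]],"turn":[[0,0,0],[0,0,0],[0,0,0]]}' >/dev/null && python3 g.py 4 &&
python3 -m pendant '{"claw":[1,1,1],"dp":[[0,0,1],[0,0,1],[0,0,1]],"turn":[[0,0,0],[0,0,0],[0,0,0]]}' >/dev/null && python3 g.py 4 &&
python3 -m pendant '{"claw":[1,1,1],"dp":[[0,0,1],[0,0,1],[0,0,1]],"turn":[[0,0,0],[0,0,0],[0,0,0]]}' >/dev/null && python3 g.py 4 &&
python3 -m pendant '{"claw":[1,1,1],"dp":[[0,0,1],[0,0,1],[0,0,1]],"turn":[[0,0,0],[0,0,0],[0,0,0]]}' >/dev/null && python3 g.py 4; python3 lt.py
```

```text
29.25 0.1478 [-3.9  0.8 15.5]
29.83 0.1822 [ 0.   0.9 -4. ]
t 30.33 pos [0.5225 0.0149 0.174 ] tool z [-1.3e-03 -1.0e-04 -1.0e+00] F [ 0.5 -0.2 -2.2]
2 [ 0.2 -0.6 -0. ]
30.33 0.174 [ 0.5 -0.2 -2.2]
30.58 0.1717 [-0.5 -0.7 -2.6]
30.83 0.1688 [ 0.2  0.1 -2.8]
31.08 0.1662 [-1.1  0.8  2.1]
31.33 0.1632 [-0.4 -0.8  1.9]
31.58 0.1599 [-0.1 -0.6  1.2]
31.83 0.1569 [-0.5  0.9  1.7]
t 31.83 pos [0.5229 0.0154 0.1569] tool z [ 3.e-04 -0.e+00 -1.e+00] F [-0.5  0.9  1.7]
0 [38.1 83.8  0. ]
1 [19.  41.9  0. ]
2 [-0.1  0.  -0. ]
3 [80.  64.6  0. ]
4 [60.9 22.8  0. ]
5 [ 41.8 -19.1   0. ]
```

```bash

python3 -m pendant '{"claw":[1,1,1],"dp":[[0,0,1],[0,0,1],[0,0,1]],"turn":[[0,0,0],[0,0,0],[0,0,0]]}' >/dev/null && python3 g.py 5 &&
python3 -m pendant '{"claw":[1,1,1],"dp":[[0,0,1],[0,0,1],[0,0,1]],"turn":[[0,0,0],[0,0,0],[0,0,0]]}' >/dev/null && python3 g.py 6 &&
python3 -m pendant '{"claw":[1,1,1],"dp":[[0,0,1],[0,0,1],[0,0,0]],"turn":[[0,0,0],[0,0,0],[0,0,0]]}' >/dev/null && python3 g.py 8 &&
python3 -m pendant '{"claw":[1,1],"dp":[[0,0,1],[0,0,0]],"turn":[[0,0,0],[0,0,0]]}' >/dev/null && python3 g.py 11 &&
python3 -m pendant '{"claw":[1,1],"dp":[[0,0,1],[0,0,0]],"turn":[[0,0,0],[0,0,0]]}' >/dev/null && python3 g.py 11 &&
python3 -m pendant '{"claw":[1,1],"dp":[[0,0,1],[0,0,0]],"turn":[[0,0,0],[0,0,0]]}' >/dev/null && python3 g.py 11 &&
python3 -m pendant '{"claw":[1,1],"dp":[[0,0,1],[0,0,0]],"turn":[[0,0,0],[0,0,0]]}' >/dev/null && python3 g.py 11
```

```text
32.08 0.1538 [-0.4  0.8  3. ]
32.33 0.1509 [0.3 0.4 2.6]
32.58 0.1489 [-0.7  1.1  2.4]
32.75 0.1483 [-1.   1.6  4.8]
32.92 0.1478 [-1.5  1.   8.6]
33.08 0.1473 [-2.6  1.1 11.2]
```

```bash

python3 -m pendant '{"claw":[1,1,1],"dp":[[0,0,0.8],[0,0,0],[0,0,0]],"turn":[[0,0,0],[0,0,0],[0,0,0]]}' >/dev/null ; python3 g.py 11
python3 -m pendant '{"claw":[1,1,1,1,1,1,1],"dp":[[0,0,-3],[0,0,-8],[0,0,-15],[0,0,-15],[0,0,-14],[0,0,-5],[0,0,0]],"turn":[[0,0,0],[0,0,0],[0,0,0],[0,0,0],[0,0,0],[0,0,0],[0,0,0]]}' >/dev/null; python3 g.py 20; python3 - <<'E'
from h import *
s=observe();p=s['tool_pos'];print(p,(s['tcp_rot'].T@(np.array([.485,.2835,p[2]])-p)*1e3).round(1))
E
```

```text
33.33 0.1469 [-3.   2.2 14.4]
33.92 0.206 [ 0.7  0.1 -2.6]
[0.52333142 0.01523495 0.20602332] [-1.132e+02 -2.462e+02 -2.000e-01]
```

```bash

python3 -m pendant '{"claw":[1,1,1,1,1,1,1,1],"dp":[[-7,-15,0],[-14,-31,0],[-15,-32,0],[-15,-33,0],[-15,-33,0],[-15,-33,0],[-14,-31,0],[-10,-22,0]],"turn":[[0,0,0],[0,0,0],[0,0,0],[0,0,0],[0,0,0],[0,0,0],[0,0,0],[0,0,0]]}' >/dev/null
python3 -m pendant '{"claw":[1,1,1,1],"dp":[[-6,-12,0],[-2.2,-4.2,0],[0,0,0],[0,0,0]],"turn":[[0,0,0],[0,0,0],[0,0,0],[0,0,0]]}' >/dev/null; python3 st.py
python3 - <<'E'
from h import *
s=observe();t=s['tool_pos'];out=[]
A=capture('top');B=capture('side')
im=np.zeros((600,800,3),np.uint8)
def crop(p,x,y,w,h,k):return cv2.resize(np.ascontiguousarray(p['img'][y:y+h,x:x+w,::-1]),None,fx=k,fy=k,interpolation=cv2.INTER_CUBIC)
for q,x,y in((crop(A,228,180,100,75,4),0,0),(crop(A,90,220,100,75,4),400,0),(crop(B,240,165,90,75,4),0,300),(crop(B,150,220,100,100,3),420,300)):im[y:y+q.shape[0],x:x+q.shape[1]]=q
cv2.imwrite('pics/after.png',np.clip(im*1.6,0,255).astype(np.uint8))
E
```

```text
t 34.92 pos [0.4844 0.2826 0.2044] yaw -16.56 z [-0.001  -0.0013 -1.    ] F [ 0.9 -0.6 -1.9] M [-0.02  0.   -0.03] w 0.295
```

View pics/after.png

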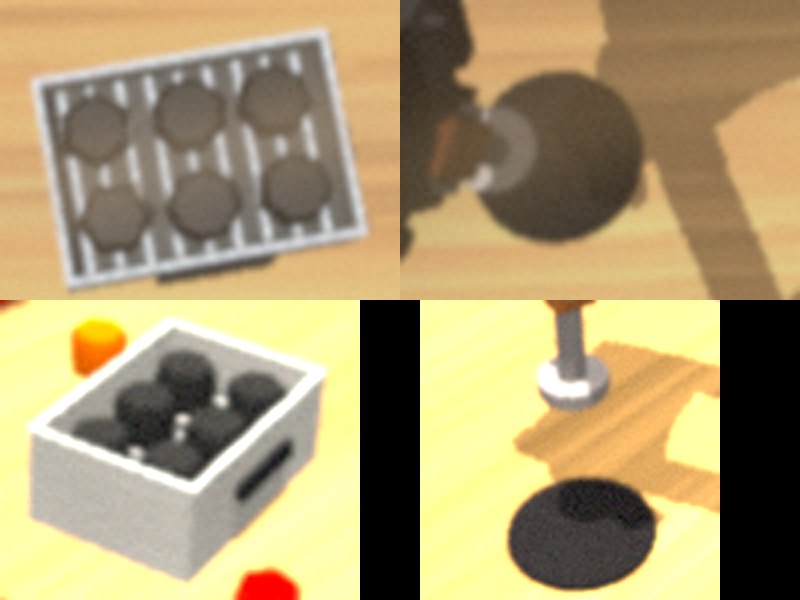

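The after crop shows six lumps upright and sunk below the rim, the cell unmoved, and the tamper hanging upright over the pad. I'll set it down now.

```bash

python3 -m pendant '{"claw":[1,1,1,1,1,1,1,1],"dp":[[0,0,8],[0,0,20],[0,0,22],[0,0,20],[0,0,15],[0,0,8],[0,0,0],[0,0,0]],"turn":[[0,0,0],[0,0,0],[0,0,0],[0,0,0],[0,0,0],[0,0,0],[0,0,0],[0,0,0]]}' >/dev/null; python3 g.py 0 &&
python3 -m pendant '{"claw":[1,1,1,1],"dp":[[0,0,2],[0,0,2],[0,0,1],[0,0,0]],"turn":[[0,0,0],[0,0,0],[0,0,0],[0,0,0]]}' >/dev/null && python3 g.py 0 &&
python3 -m pendant '{"claw":[1,1,1],"dp":[[0,0,1],[0,0,1],[0,0,0]],"turn":[[0,0,0],[0,0,0],[0,0,0]]}' >/dev/null && python3 g.py -1 &&
python3 -m pendant '{"claw":[1,1,1],"dp":[[0,0,1],[0,0,0],[0,0,0]],"turn":[[0,0,0],[0,0,0],[0,0,0]]}' >/dev/null && python3 g.py -1 &&
python3 -m pendant '{"claw":[1,1,1],"dp":[[0,0,1],[0,0,0],[0,0,0]],"turn":[[0,0,0],[0,0,0],[0,0,0]]}' >/dev/null && python3 g.py -1 &&
python3 -m pendant '{"claw":[1,1,1],"dp":[[0,0,1],[0,0,0],[0,0,0]],"turn":[[0,0,0],[0,0,0],[0,0,0]]}' >/dev/null && python3 g.py -1; python3 st.py
```

```text
35.68 0.112 [-0.3  0.9 -1.2]
36.02 0.1075 [-0.4 -0.6 -3.4]
36.27 0.105 [ 1.1  1.  -2.5]
36.52 0.104 [-1.1  0.  -3.4]
36.77 0.103 [ 0.4  0.2 -2.5]
37.02 0.1021 [ 0.5 -0.  -2.5]
t 37.02 pos [0.4844 0.2836 0.1021] yaw -16.55 z [-1.e-04 -0.e+00 -1.e+00] F [ 0.5 -0.  -2.5] M [-0.05 -0.03  0.02] w 0.294
```

```bash

python3 -m pendant '{"claw":[1,1,1],"dp":[[0,0,1],[0,0,1],[0,0,0]],"turn":[[0,0,0],[0,0,0],[0,0,0]]}' >/dev/null && python3 g.py -0.5 &&
python3 -m pendant '{"claw":[1,1,1],"dp":[[0,0,1],[0,0,0],[0,0,0]],"turn":[[0,0,0],[0,0,0],[0,0,0]]}' >/dev/null && python3 g.py -0.5 &&
python3 -m pendant '{"claw":[1,1,1],"dp":[[0,0,0.7],[0,0,0],[0,0,0]],"turn":[[0,0,0],[0,0,0],[0,0,0]]}' >/dev/null && python3 g.py -0.5 &&
python3 -m pendant '{"claw":[1,1,1],"dp":[[0,0,0.7],[0,0,0],[0,0,0]],"turn":[[0,0,0],[0,0,0],[0,0,0]]}' >/dev/null && python3 g.py -0.5 &&
python3 -m pendant '{"claw":[1,1,1],"dp":[[0,0,0.7],[0,0,0],[0,0,0]],"turn":[[0,0,0],[0,0,0],[0,0,0]]}' >/dev/null && python3 g.py -0.5; python3 st.py
```

```text
37.27 0.0999 [ 0.4 -0.4 -2.7]
37.52 0.0991 [ 0.2 -0.7 -2.7]
37.77 0.099 [-1.8 -0.5  3.5]
t 37.77 pos [0.4845 0.2836 0.099 ] yaw -16.55 z [ 4.e-04  1.e-04 -1.e+00] F [-1.8 -0.5  3.5] M [-0.07  0.38 -0.  ] w 0.296
```

Contact at the same height as at pick-up. I'll open gently, rise straight up, and check.

```bash

python3 -m pendant '{"claw":[0.68,0.6,0.45,0.2,0,0,0,0],"dp":[[0,0,-0.4],[0,0,0],[0,0,0],[0,0,0],[0,0,0],[0,0,0],[0,0,0],[0,0,0]],"turn":[[0,0,0],[0,0,0],[0,0,0],[0,0,0],[0,0,0],[0,0,0],[0,0,0],[0,0,0]]}' 20
python3 -m pendant '{"claw":[0,0,0,0,0,0,0,0],"dp":[[0,0,-8],[0,0,-15],[0,0,-25],[0,0,-30],[0,0,-35],[0,0,-35],[0,0,-15],[0,0,0]],"turn":[[0,0,0],[0,0,0],[0,0,0],[0,0,0],[0,0,0],[0,0,0],[0,0,0],[0,0,0]]}'
python3 -m pendant '{"claw":[0,0,0,0,0,0,0,0],"dp":[[-20,20,0],[-30,20,0],[-30,20,0],[-30,20,0],[-20,20,0],[0,10,0],[0,0,0],[0,0,0]],"turn":[[0,0,0],[0,0,0],[0,0,0],[0,0,0],[0,0,0],[0,0,0],[0,0,0],[0,0,0]]}'
python3 - <<'E'
from h import *
A=capture('top');B=capture('side')
im=np.zeros((600,800,3),np.uint8)
def crop(p,x,y,w,h,k):return cv2.resize(np.ascontiguousarray(p['img'][y:y+h,x:x+w,::-1]),None,fx=k,fy=k,interpolation=cv2.INTER_CUBIC)
for q,x,y in((crop(A,0,0,512,384,.78),0,0),(crop(A,90,220,100,75,4),400,0),(crop(B,0,0,512,384,.78),0,300),(crop(B,150,220,100,100,3),420,300)):im[y:y+q.shape[0],x:x+q.shape[1]]=q
cv2.imwrite('pics/final.png',np.clip(im*1.5,0,255).astype(np.uint8))
for n in('jar','driver','carton'):
  print(n,[[(np.round(r['xy']).tolist(),round(r['p'],2)) for r in tip_of(p,n)[:1]] for p in(A,B)])
E
```

```text
time: 38.43
tool_pos: [0.4844, 0.2836, 0.0988]
tcp_rot: [[0.959, -0.285, 0.0], [-0.285, -0.959, 0.0], [0.0, -0.0, -1.0]]
ft_force: [0.5, 0.1, -0.7]
grip_width: 1.0
time: 39.1
tool_pos: [0.4865, 0.2844, 0.2676]
tcp_rot: [[0.959, -0.285, 0.009], [-0.285, -0.959, 0.003], [0.008, -0.006, -1.0]]
ft_force: [-0.1, -0.7, -0.1]
grip_width: 1.001
time: 39.77
tool_pos: [0.329, 0.2151, 0.2619]
tcp_rot: [[0.958, -0.286, 0.001], [-0.286, -0.958, 0.0], [0.001, -0.001, -1.0]]
ft_force: [0.8, 0.0, -0.6]
grip_width: 1.002
jar [[([409.0, 253.0], 0.57)], [([372.0, 182.0], 0.91)]]
driver [[([275.0, 113.0], 0.6)], [([217.0, 175.0], 0.59)]]
carton [[([118.0, 151.0], 0.68)], [([110.0, 249.0], 0.72)]]
```

View pics/final.png

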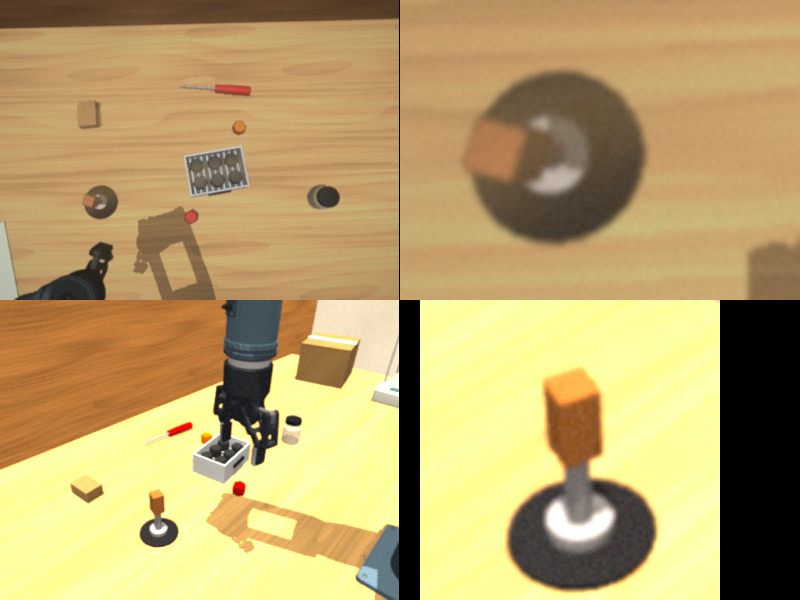

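The tamper stands upright and centred on its pad. The jar, screwdriver and carton are where they were, and the gripper is clear.

```bash
python3 -c "
from cell import *
print(close_job())"
```

```text
the job is handed in; nothing more can be done
None
```

All six lumps are pressed down onto the grille, the tamper stands upright on its rest pad, and the job is handed in at about 40 s of the 70 s allowed.

- **Pressing:** I took the lumps in the order 5, 4, 3, 0, 1, 2. Each sank under about 3–6 N until the grille stopped it. I then pressed with about 15–19 N, under the 30 N crush limit. Forces were read only at the end of each short step, so brief peaks between readings were not seen.
- **Level:** the height at full press was 146.9–148.0 mm for all six, so they agree to about 1 mm. A picture afterwards showed the lumps upright and sunk below the rim.
- **Tamper:** it touched the pad at the same height as when I picked it up. The last pictures show it upright and nearly centred on the pad, with the gripper open and clear.
- **Bystanders:** the jar, screwdriver and carton appear unmoved. Their network readings match the first ones to within 1–2 pixels, except the carton in the top view, which read 4 pixels off while its side view agreed to 1. I took that as network noise, since the arm never went near it.
- **Small disagreement:** the two cameras differ by about 2 mm on the cell and up to 5 mm on the rest pad, so I used positions between the two.

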